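# Isolate and bleed the air test line

### The arm

A 7-joint arm with a two-finger parallel gripper is mounted at the origin on a cart in front of the work surface, level with it; the furniture and walls round the work are solid. World frame = base frame: x ahead of the robot, y to its left, z up, the work surface at z = 0. Lengths are in mm, angles in rad, forces in N, time in s.
With the tool pointing down it reaches from about 400 to 850 mm from the base axis. Payload 4.4 kg.
Tool frame: the origin (TCP) lies at the very end of the fingers, on their centre line; the grasp point (between the pads) lies 19 mm behind it; z points along the fingers, y is the line along which they close (so a half turn about z gives the same grasp; the last joint's range is limited). The gripper opens to 94 mm and grips with 3 to 60 N. Pads are 16 mm wide; open, the fingers measure 119 mm over their backs; the gripper's body (75 mm by 177 mm) begins 78 mm behind the grasp point.
Start: joints at [1.161, 0.628, 0.038, 1.517, -0.027, 0.996, -0.02], TCP at [219.124, -611.967, 170.578] pointing down, gripper open.
Joint ranges: [-3.06, 3.06], [-0.37, 2.12], [-1.25, 1.32], [0.18, 2.47], [-1.1, 4.24], [0.23, 1.98], [-2.94, 2.94]. Speed limits (rad/s): [2.57, 2.57, 3.14, 3.14, 3.14, 3.14, 3.14].

### API

Orientations are given as a unit quaternion [x, y, z, w].
In Python, from workcell import bot gives the robot as it stands.
- The arm moves only by the tool apply_moves, never from a script. Its argument "plan" is one flat list of numbers, 5 for each row, row after row: the shift along the tool's x, y, z in m, then the turn about the tool's z in rad, then the gripper command: -1 is fully open, 1 is shut, values between are in proportion. A call has 1 to 20 rows; each row shifts and turns the commanded pose from where the row before left it, along the tool's axes as they then stand; what a row does not reach is not made up. A row lasts 1/10 s, in which the tool goes at most 50 mm and 8.59 degrees, less where a joint would pass 70% of its speed; a pose out of reach is approached as far as the arm can. A call is refused whole if a number of a shift passes 0.05 or a number of a turn 0.15, either way. A call with a gripper value outside its range is refused whole. The fingers move at their own pace and stop on an object; "newtons" is the grip in N (left out, the last holds). Time passes only in rows, so rows that do not move let the fingers close. It gives the time, the measured TCP pose, the force, the opening and the grip force at its end, in the units of the state.
- bot.get_obs(): the state, without advancing time (a new reading comes with each control period).
- bot.read_camera(name): name is "side" or "top" or "wrist"; returns a dict with "color" (480x640x3 uint8, red, green, blue), "fovy" (degrees; the focal length in pixels is half the picture's height over the tangent of half this angle, whatever the lens; pixels are square), "cx", "cy" (the principal point, pixels), "R" (3x3) and "t" (3): a world point X has camera coordinates R X + t; the wrist camera has in their place "T_tool_cam" (4x4, takes a point from camera to tool coordinates, whose origin is the TCP and whose axes are the flange's). Camera axes: x right, y down, z forward; pixel columns grow to the right and rows downward; lengths in mm; the calibration is good to about 2 mm. A picture is of the moment at which its call begins: read the wrist's pose just before it. There is no depth.
- bot.close_job(): hands the job in; it is judged then, once.
Trained networks look in a picture, given as the dict that the camera call returned (one of the last four; its "shot" number tells which), for a name from the list of things; names that differ only in an ending like _2 or _b are one class to them, and where a whole thing is asked for, a point or a joint stands for the part that bears it (a point fixed in the world has none). Each returns a list of dicts, best first, with "p" (0 to 1); they miss things now and then, are a little off and sometimes report something else, mostly with a low value. They report only what shows in the picture. A call takes as long as a camera call.
- bot.search_frame(picture, label): "xy" ([column, row] in pixels, amid what is visible of it).
- bot.trace(picture, label): "pixels" (480x640 bool, what is visible of it) and "xy" ([column, row] in pixels, amid what is visible of it).
The state is a dict: "t": time; "joint_positions": joint angles; "qd": joint speeds; "joint_torque": joint torques, N m; "position": TCP position; "tcp_rot": TCP orientation; "contact_force": force on the tool from outside, world axes, zero at the start; "wrist_torque": the same for the moment, N m; "grip_width": finger opening in mm; "grip_force": force on a finger pad.
Only numpy, scipy, OpenCV 4.12 (cv2) and the standard library are available. Lean on these libraries where they do the work, as an engineer would, in place of code of your own. Each camera call takes 0.05 s, during which the arm holds its last target. There are 200 camera calls.

### The job

Make the air test line safe so that its filter can be changed. Pushing the levers round with a fingertip and never pinching them, first shut the red supply valve, then shut the blue outlet valve, and only then open the yellow bleed valve in the middle to let the trapped air out; turn each lever fully home to its stop. Leave the small things on the bench where they are.

Things in the scene. Friction and masses are not known exactly. Their poses are not given: they have to be found in the camera images.
- manifold: fixed air rig: dark plate 130 x 344 mm with an aluminium block 40 mm deep, 264 mm long, top 62 mm above the bench (fittings lie lower), with three valves in a row, 100 mm apart. Origin at bench level under the middle valve; x away from the robot side across the block, y along the block to its left end, z up. Yellow bleed valve always in the middle, red and blue at the ends, either way round
- lever_supply (a joint): lever of the red supply valve: 0 = shut, 1.571 = fully open, a hard stop at each end; it grows counterclockwise seen from above. Shut, it points to the robot side (-x of the rig); open, it lies along the block to the right (-y of the rig). It stays where it is left; about 3 N at the grip turns it. Starts open or nearly open, 1.25 to 1.57.
- supply_axis (a point): point on the upright turning axis of the red supply valve, at mid-height of its grip (86 mm above the bench); hub radius 12 mm; the lever reaches 75 mm from the axis
- supply_grip (a point): centre of the red plastic grip (49 mm long, 16 wide, 14 high), 52 mm from the valve's axis, 86 mm above the bench; turns with the lever
- supply_grip_a: half shell of the red grip on its left (+90 degrees from the lever's pointing direction) side; its origin lies on the valve's axis, at the block's top
- supply_grip_b: half shell of the red grip on its right (-90 degrees) side; its origin lies on the valve's axis, at the block's top
- lever_outlet (a joint): lever of the blue outlet valve: 0 = shut, 1.571 = fully open, a hard stop at each end; it grows counterclockwise seen from above. Shut, it points to the robot side (-x of the rig); open, it lies along the block to the right (-y of the rig). It stays where it is left; about 3 N at the grip turns it. Starts open or nearly open, 1.25 to 1.57.
- outlet_axis (a point): point on the upright turning axis of the blue outlet valve, at mid-height of its grip (86 mm above the bench); hub radius 12 mm; the lever reaches 75 mm from the axis
- outlet_grip (a point): centre of the blue plastic grip (49 mm long, 16 wide, 14 high), 52 mm from the valve's axis, 86 mm above the bench; turns with the lever
- outlet_grip_a: half shell of the blue grip on its left (+90 degrees from the lever's pointing direction) side; its origin lies on the valve's axis, at the block's top
- outlet_grip_b: half shell of the blue grip on its right (-90 degrees) side; its origin lies on the valve's axis, at the block's top
- lever_bleed (a joint): lever of the yellow bleed valve: 0 = shut, 1.571 = fully open, a hard stop at each end; it grows counterclockwise seen from above. Shut, it lies along the block to the right (-y of the rig); open, it points away from the robot (+x of the rig). It stays where it is left; about 3 N at the grip turns it. Starts shut, 0 to 0.1.
- bleed_axis (a point): point on the upright turning axis of the yellow bleed valve, at mid-height of its grip (86 mm above the bench); hub radius 12 mm; the lever reaches 75 mm from the axis
- bleed_grip (a point): centre of the yellow plastic grip (49 mm long, 16 wide, 14 high), 52 mm from the valve's axis, 86 mm above the bench; turns with the lever
- bleed_grip_a: half shell of the yellow grip on its left (+90 degrees from the lever's pointing direction) side; its origin lies on the valve's axis, at the block's top
- bleed_grip_b: half shell of the yellow grip on its right (-90 degrees) side; its origin lies on the valve's axis, at the block's top
- hose_cuff: bystander: light blue plastic hose cuff standing upright on the bench in front of the rig, 33 x 33 x 34 mm, origin under its centre
- paste_pot: bystander: small white pot with an orange band, 34 x 34 x 46 mm, standing in front of the rig, origin under its centre
- trim_tool: bystander: small trimming screwdriver with a blue handle lying in front of the rig, 115 x 13 x 14 mm, origin under its centre

How it is judged:
By the outcome, as a careful person would: the job done as asked, in the order asked, and still so for the second after the job is handed in, with the robot touching nothing.
It also fails if it takes over 64 s, if anything falls off the work surface, if the arm or the gripper's body presses on something with over 40 N, if the wrist force passes 120 N, or if a joint passes its speed limit or range.

## Working session

There is one attempt and no reset: what is moved stays moved. The work goes in short steps, Python scripts to look and compute and a tool call to move; the robot and the scene stay as the last step left them, time stands still between calls to the robot, and variables do not carry over. Pictures are saved under pics/ and viewed, at most 10 in all, crops included, and the job is handed in when it is done.

Besides the shell and the picture viewer there is one more tool, called after "Request:" by a JSON object that holds its "op" and its "data", one argument or row to a line. apply_moves: Moves the arm, as the interface text tells. Its arguments: {"type":"object","properties":{"plan":{"type":"array"},"newtons":{"type":"number"}},"required":["plan"]}

```bash
mkdir -p pics
cat > h.py <<'E'
from workcell import bot
import numpy as np, cv2
def ray(c,uv):
    f=240/np.tan(np.radians(c["fovy"])/2)
    d=np.array([(uv[0]-c["cx"])/f,(uv[1]-c["cy"])/f,1.])
    R=np.array(c["R"]);t=np.array(c["t"])
    return -R.T@t, R.T@d
def onz(c,uv,z):
    o,d=ray(c,uv); return o+d*(z-o[2])/d[2]
def proj(c,X):
    f=240/np.tan(np.radians(c["fovy"])/2)
    p=np.array(c["R"])@np.array(X,float)+np.array(c["t"]); return p[:2]/p[2]*f+[c["cx"],c["cy"]]
def save(c,n): cv2.imwrite("pics/"+n,c["color"][:,:,::-1])
E
python3 - <<'E'
from h import *
o=bot.get_obs(); print({k:np.round(v,3) for k,v in o.items()})
for n in ("top","side"):
    c=bot.read_camera(n); save(c,n+"0.png"); print(n,c["fovy"],-np.array(c["R"]).T@c["t"])
    for l,z in (("supply_grip",86),("outlet_grip",86),("bleed_grip",86),("hose_cuff",17),("paste_pot",23),("trim_tool",7),("manifold",62)):
        for r in bot.search_frame(c,l)[:2]: print(l,np.round(r["p"],2),np.round(r["xy"]),np.round(onz(c,r["xy"],z)))
E
```

```text
{'t': np.float64(0.0), 'joint_positions': array([ 1.161,  0.629,  0.038,  1.518, -0.027,  0.996, -0.02 ]), 'qd': array([ 0.   , -0.001,  0.001,  0.001, -0.001,  0.002, -0.001]), 'joint_torque': array([-0.0000e+00, -5.4972e+01,  1.1430e+00, -1.8664e+01, -5.2000e-02,
        2.4000e-02,  0.0000e+00]), 'position': array([ 218.877, -611.285,  169.684]), 'tcp_rot': array([ 0.985,  0.171, -0.   , -0.001]), 'contact_force': array([-0.707,  0.472, -0.242]), 'wrist_torque': array([-0.003, -0.042, -0.021]), 'grip_force': np.float64(0.0), 'grip_width': np.float64(93.99)}
top 43.553211637491756 [329.27834558 211.55529538 930.64355848]
supply_grip 0.76 [412. 194.] [528.  55.  86.]
outlet_grip 0.84 [276. 195.] [529. 251.  86.]
bleed_grip 0.66 [348. 186.] [542. 148.  86.]
hose_cuff 0.77 [247. 289.] [401. 300.  17.]
hose_cuff 0.53 [275. 192.] [551. 257.  17.]
paste_pot 0.81 [378. 272.] [422. 101.  23.]
paste_pot 0.2 [348. 184.] [561. 143.  23.]
trim_tool 0.67 [372. 272.] [425. 108.   7.]
trim_tool 0.54 [362. 325.] [343. 127.   7.]
manifold 0.86 [320. 193.] [537. 187.  62.]
side 46.239437431796674 [ 386.98326166 -470.43519186  616.1232221 ]
supply_grip 0.84 [387. 306.] [531.  46.  86.]
outlet_grip 0.7 [364. 219.] [533. 242.  86.]
bleed_grip 0.85 [381. 257.] [542. 146.  86.]
bleed_grip 0.25 [387. 306.] [530.  46.  86.]
hose_cuff 0.89 [285. 232.] [408. 309.  17.]
hose_cuff 0.7 [365. 220.] [553. 331.  17.]
paste_pot 0.61 [302. 311.] [422. 111.  23.]
trim_tool 0.77 [250. 314.] [345. 126.   7.]
trim_tool 0.7 [365. 218.] [556. 350.   7.]
manifold 0.89 [377. 293.] [528.  97.  62.]
```

```bash
python3 -c "
import cv2
a=cv2.imread('pics/top0.png')[140:360,200:500];cv2.imwrite('pics/top0c.png',cv2.resize(a,None,fx=2.6,fy=2.6,interpolation=2))
a=cv2.imread('pics/side0.png')[160:400,200:500];cv2.imwrite('pics/side0c.png',cv2.resize(a,None,fx=2.5,fy=2.5,interpolation=2))"
```

```text
(no output)
```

View pics/top0c.png

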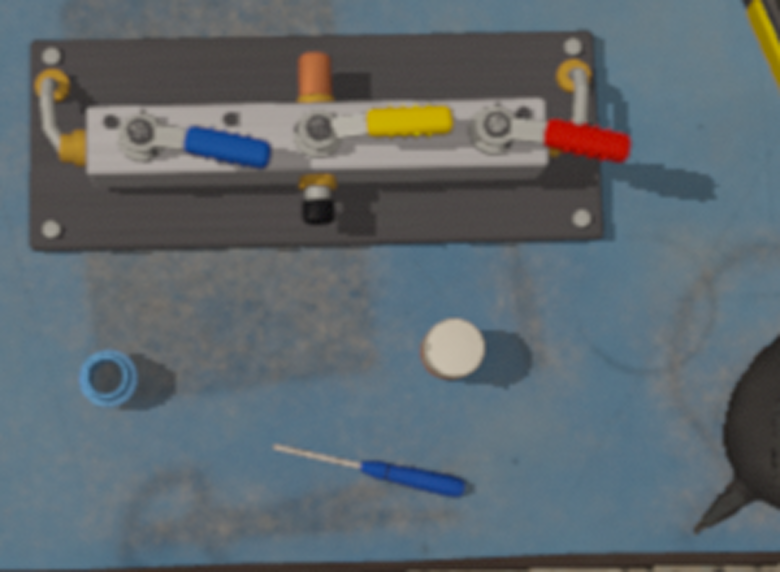

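View pics/side0c.png

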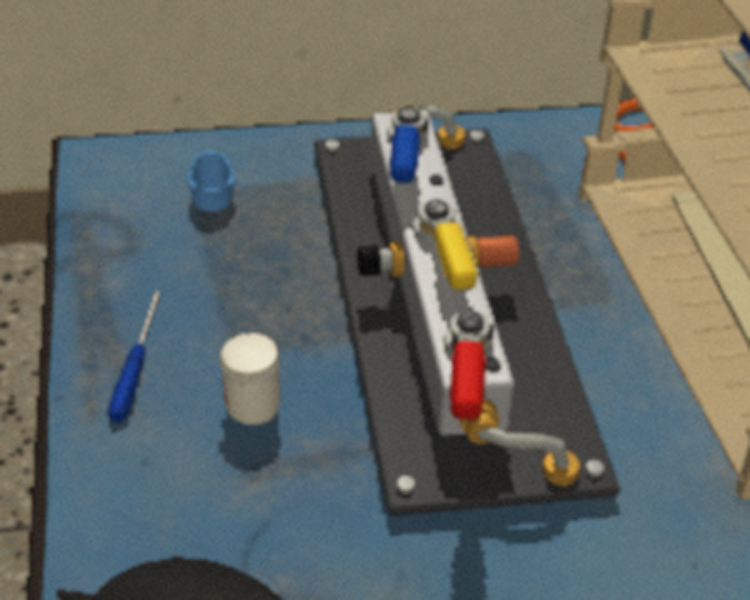

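The rig lies nearly square to the world. Red is at the right (-y) with hub crop px (497,124), yellow in the middle with hub (318,128), blue at the left with hub (140,130). A shelf stands behind the rig, so I'll locate it along with the axes.

```bash
cat > fit.py <<'E'
from h import *
from scipy.optimize import least_squares
T=bot.read_camera("top");S=bot.read_camera("side")
hub={"blue":((253.8,190),(363.2,206)),"yel":((322.3,189.2),(374.8,244)),"red":((391.2,187.7),(388,288))}
def tri(a,b):
    return least_squares(lambda X:np.r_[proj(T,X)-a,proj(S,X)-b],[530,150,90]).x
for k,(a,b) in hub.items(): print(k,np.round(tri(a,b),1))
g={}
for l in ("outlet_grip","bleed_grip","supply_grip"):
    a=bot.trace(T,l)[0]; b=bot.trace(S,l)[0]
    # centroid of mask
    ca=np.argwhere(a["pixels"]).mean(0)[::-1]; cb=np.argwhere(b["pixels"]).mean(0)[::-1]
    g[l]=(ca,cb); X=tri(ca,cb); print(l,np.round(X,1),np.round(proj(T,X)-ca,1))
# rig fit: x,y,yaw, hubtop z, 3 angles
off={"blue":100,"yel":0,"red":-100}; gl={"blue":"outlet_grip","yel":"bleed_grip","red":"supply_grip"}
def pts(p):
    x,y,w,hz=p[:4]; R=np.array([[np.cos(w),-np.sin(w)],[np.sin(w),np.cos(w)]]); out={}
    for i,k in enumerate(off):
        a=R@[0,off[k]]+[x,y]; base={"yel":-np.pi/2}.get(k,-np.pi); th=w+base+p[4+i]
        out[k]=(np.r_[a,hz],np.r_[a+52*np.array([np.cos(th),np.sin(th)]),88])
    return out
def res(p):
    r=[]
    for k,(h,q) in pts(p).items():
        for c,u in ((T,0),(S,1)):
            r+=list(proj(c,h)-hub[k][u])+list(proj(c,q)-g[gl[k]][u])
    return r
s=least_squares(res,[540,150,0,95,1.4,0,1.4],loss="soft_l1"); print(np.round(s.x,3)); print(np.round(res(s.x),1))
for k,v in pts(s.x).items(): print(k,np.round(v,1))
for uv in ((434,236),(584/2.5+200,235),): 
    for z in (0,20): print(np.round(onz(S,uv,z)))
v=np.hstack([T["color"],S["color"]])[:,:,::-1]
cv2.imwrite("pics/both.png",cv2.resize(v,(800,300),interpolation=cv2.INTER_AREA))
E
python3 fit.py
```

```text
blue [538.9 283.8  81.1]
yel [539.6 184.4  79.4]
red [539.7  84.2  81.6]
outlet_grip [532.2 252.   80.3] [-0.   0.2]
bleed_grip [541.4 150.9  80.4] [-0.  0.]
supply_grip [532.9  52.5  80.1] [-0.   0.1]
[ 5.41921e+02  1.94345e+02  6.00000e-03  7.20880e+01  1.34900e+00
 -5.60000e-02  1.33100e+00]
[-6.7  0.2  5.6  0.2  0.3  0.7  0.  -0.7 -6.9 -0.5  6.2  0.  -0.2 -0.3
  0.  -0.2 -7.8 -0.5  7.   0.3 -0.2 -0.1  0.   0.6]
blue [[541.3 294.3  72.1]
 [530.2 243.5  88. ]]
yel [[541.9 194.3  72.1]
 [539.3 142.4  88. ]]
red [[542.5  94.3  72.1]
 [530.5  43.8  88. ]]
[672. 293.   0.]
[662. 268.  20.]
[672. 296.   0.]
[662. 271.  20.]
```

View pics/side0.png

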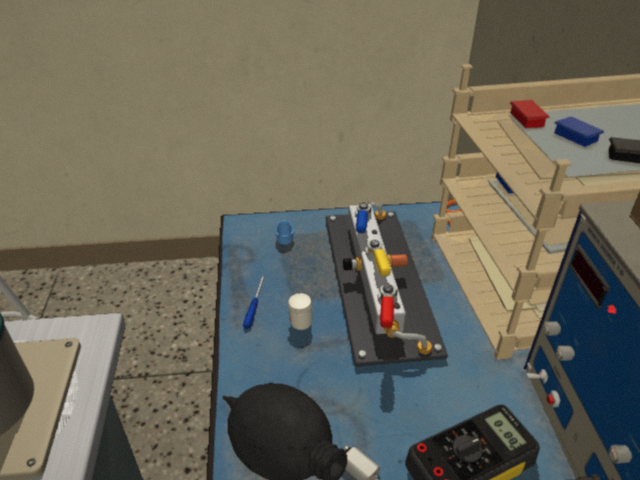

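View pics/top0.png

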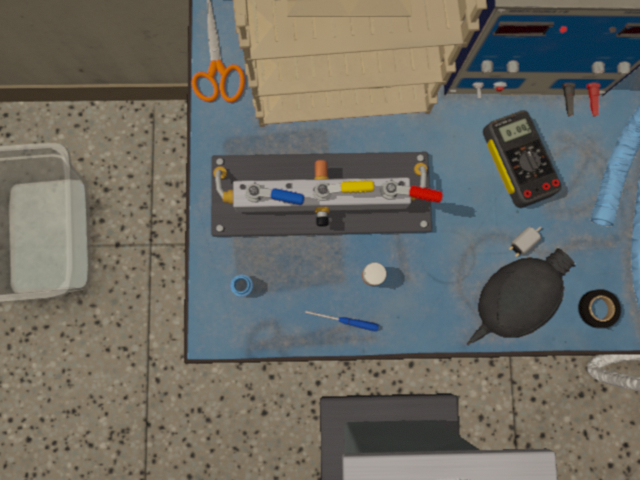

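The networks' "grip" masks cover the whole lever, including the hub. I'll segment the plastic by colour instead. The shelf stands at about x ≥ 670.

```bash
python3 - <<'E'
s=open('fit.py').read()
a=s.index("g={}"); b=s.index("# rig fit")
s=s[:a]+'''g={}
def seg(c,l):
    h=cv2.cvtColor(c["color"],cv2.COLOR_RGB2HSV).astype(int); H,Sa,V=h[...,0],h[...,1],h[...,2]
    m={"outlet_grip":(H>105)&(H<125)&(Sa>170),"bleed_grip":(H>22)&(H<35)&(Sa>170),"supply_grip":((H<6)|(H>175))&(Sa>190)}[l]&(V>60)
    t=bot.trace(c,l)[0]["pixels"].astype(np.uint8); m=m&(cv2.dilate(t,np.ones((9,9)))>0)
    return np.argwhere(m).mean(0)[::-1]
for l in ("outlet_grip","bleed_grip","supply_grip"):
    ca,cb=seg(T,l),seg(S,l)
    g[l]=(ca,cb); X=tri(ca,cb); print(l,np.round(ca),np.round(cb),np.round(X,1),np.round(proj(T,X)-ca,1))
'''+s[b:]
open('fit.py','w').write(s)
E
python3 fit.py
```

```text
blue [538.9 283.8  81.1]
yel [539.6 184.4  79.4]
red [539.7  84.2  81.6]
outlet_grip [287. 196.] [361. 221.] [527.8 235.6  86.6] [-0.   0.1]
bleed_grip [357. 186.] [382. 262.] [540.9 134.2  86.5] [-0.   0.2]
supply_grip [425. 194.] [387. 312.] [528.4  36.   85.6] [-0.  0.]
[5.39671e+02 1.85012e+02 4.00000e-03 7.99920e+01 1.33600e+00 1.20000e-02
 1.32800e+00]
[-0.8  0.2  0.8  0.2  0.2  0.1  0.1 -0.3 -0.4 -0.4  0.9  0.1 -0.3 -0.5
  0.1 -0.3 -0.7 -0.3  1.4  0.  -0.2  0.5 -0.1 -0.4]
blue [[539.2 285.   80. ]
 [527.4 234.4  88. ]]
yel [[539.7 185.   80. ]
 [540.5 133.   88. ]]
red [[540.1  85.   80. ]
 [527.8  34.5  88. ]]
[672. 293.   0.]
[662. 268.  20.]
[672. 296.   0.]
[662. 271.  20.]
```

Request:
{"op": "apply_moves", "data": {
  "plan": [0, 0, 0, 0.115, 1, 0, 0, 0, 0.114, 1, 0, 0, 0, 0.114, 1, 0.024, -0.022, 0, 0, 1, 0.024, -0.022, 0, 0, 1, 0.024, -0.022, 0, 0, 1, 0.024, -0.022, 0, 0, 1, 0.024, -0.022, 0, 0, 1, 0.024, -0.022, 0, 0, 1, 0.024, -0.022, 0, 0, 1, 0.024, -0.022, 0, 0, 1, 0.024, -0.022, 0, 0, 1, 0.024, -0.022, 0, 0, 1],
  "newtons": 5
}}

```text
t: 2.9
position: [459.9, -390.8, 170.7]
tcp_rot: [1.0, 0.0, 0.0, 0.0]
contact_force: [-0.6, -0.2, 0.3]
grip_width: 0.6
grip_force: 0.0
```

Run:
```python
from h import *
o=bot.get_obs(); print({k:np.round(o[k],3) for k in ("t","joint_positions","position","tcp_rot","contact_force","grip_width")})
w=bot.read_camera("wrist"); print(np.round(w["T_tool_cam"],2))
```

```text
{'t': np.float64(2.9), 'joint_positions': array([ 0.574,  0.563,  0.134,  1.656, -0.089,  0.928, -0.83 ]), 'position': array([ 459.932, -390.809,  170.728]), 'tcp_rot': array([1., 0., 0., 0.]), 'contact_force': array([-0.615, -0.182,  0.279]), 'grip_width': np.float64(0.561)}
[[   0.     -0.96   -0.28   80.97]
 [   1.      0.      0.      0.34]
 [  -0.     -0.28    0.96 -213.65]
 [   0.      0.      0.      1.  ]]
```

Request:
{"op": "apply_moves", "data": {
  "plan": [0, 0, 0, -0.1496, 1, 0, 0, 0, -0.1496, 1, 0, 0, 0, -0.1496, 1, 0, 0, 0, -0.1496, 1, 0, 0, 0, -0.1496, 1, 0, 0, 0, -0.1496, 1, 0, 0, 0, -0.1496, 1, 0, 0, 0, -0.1496, 1, 0, 0, 0, -0.1496, 1, 0, 0, 0, -0.1496, 1, 0, 0, 0, -0.1496, 1, 0, 0, 0, -0.1496, 1, 0, 0, 0, -0.1496, 1, 0, 0, 0, -0.1496, 1, 0, 0, 0, -0.1496, 1, 0, 0, 0, -0.1496, 1, 0, 0, 0, -0.1496, 1, 0, 0, 0, -0.1496, 1, 0, 0, 0, -0.1496, 1, 0, 0, 0, -0.1496, 1]
}}

```text
t: 4.95
position: [458.7, -392.2, 170.6]
tcp_rot: [0.071, 0.997, -0.0, -0.0]
contact_force: [1.0, 0.3, 0.7]
grip_width: 0.4
grip_force: 0.0
```

Request:
{"op": "apply_moves", "data": {
  "plan": [0, 0, 0, -0.1496, 1, -0.01, 0.035, 0, 0, 1, -0.01, 0.035, 0, 0, 1, -0.01, 0.035, 0, 0, 1, -0.01, 0.035, 0, 0, 1, -0.01, 0.035, 0, 0, 1, -0.01, 0.035, 0, 0, 1, -0.01, 0.035, 0, 0, 1, -0.01, 0.035, 0, 0, 1, -0.01, 0.035, 0, 0, 1, -0.01, 0.035, 0, 0, 1, -0.01, 0.035, 0, 0, 1, 0, 0.031, 0, 0, 1, 0, 0, 0, 0, 1, 0, 0, 0, 0, 1]
}}

```text
t: 6.45
position: [568.6, 24.3, 170.6]
tcp_rot: [-0.001, 1.0, -0.0, -0.0]
contact_force: [-0.1, -0.2, -1.0]
grip_width: 0.5
grip_force: 0.0
```

Request:
{"op": "apply_moves", "data": {
  "plan": [0, 0, 0.025, 0, 1, 0, 0, 0.025, 0, 1, 0, 0, 0.025, 0, 1, 0, 0, 0.015, 0, 1, 0, 0, 0.006, 0, 1, 0, 0, 0, 0, 1]
}}

```text
t: 7.05
position: [568.5, 23.4, 74.2]
tcp_rot: [0.0, 1.0, -0.0, -0.0]
contact_force: [0.2, 0.9, 0.4]
grip_width: 0.1
grip_force: 0.0
```

Run:
```python
from h import *
w=bot.read_camera("wrist");c=bot.read_camera("top");s=bot.read_camera("side")
a=cv2.resize(w["color"],(400,300)); b=cv2.resize(s["color"][160:400,280:600],(400,300))
cv2.imwrite("pics/m1.png",np.hstack([a,b])[:,:,::-1])
```

```text
(no output)
```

View pics/m1.png

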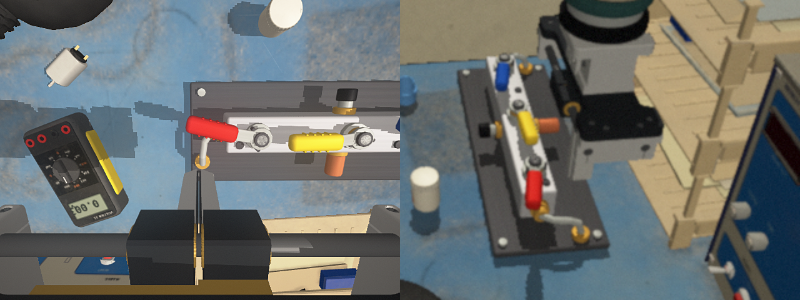

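Request:
{"op": "apply_moves", "data": {
  "plan": [0.007, 0.002, 0, 0, 1, 0.007, 0.002, 0, 0, 1, 0.007, 0.002, 0, 0, 1, 0.0042, 0.0005, 0, 0, 1, 0.0042, 0.0005, 0, 0, 1, 0.0042, 0.0005, 0, 0, 1, 0.0042, 0.0005, 0, 0, 1, 0.004, 0.0013, 0, 0, 1, 0.004, 0.0013, 0, 0, 1, 0.004, 0.0013, 0, 0, 1, 0.004, 0.0013, 0, 0, 1, 0.0036, 0.0028, 0, 0, 1, 0.0036, 0.0028, 0, 0, 1, 0.0036, 0.0028, 0, 0, 1, 0.0036, 0.0028, 0, 0, 1, 0.0025, 0.004, 0, 0, 1, 0.0025, 0.004, 0, 0, 1, 0.0025, 0.004, 0, 0, 1, 0.0025, 0.004, 0, 0, 1, 0, 0, 0, 0, 1]
}}

```text
t: 9.2
position: [490.0, 65.5, 74.6]
tcp_rot: [-0.001, 1.0, 0.0, -0.0]
contact_force: [-0.4, -0.2, 0.0]
grip_width: 0.5
grip_force: 0.0
```

Request:
{"op": "apply_moves", "data": {
  "plan": [0, 0.001, 0, 0, 1, 0, 0.001, 0, 0, 1]
}}

```text
t: 9.4
position: [490.5, 66.5, 74.6]
tcp_rot: [-0.0, 1.0, -0.0, 0.0]
contact_force: [-1.0, -0.1, 0.2]
grip_width: 0.5
grip_force: 0.0
```

Run:
```python
from h import *
w=bot.read_camera("wrist");s=bot.read_camera("side")
a=cv2.resize(w["color"],(400,300)); b=cv2.resize(s["color"][160:400,280:600],(400,300))
cv2.imwrite("pics/m2.png",np.hstack([a,b])[:,:,::-1])
```

```text
(no output)
```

View pics/m2.png

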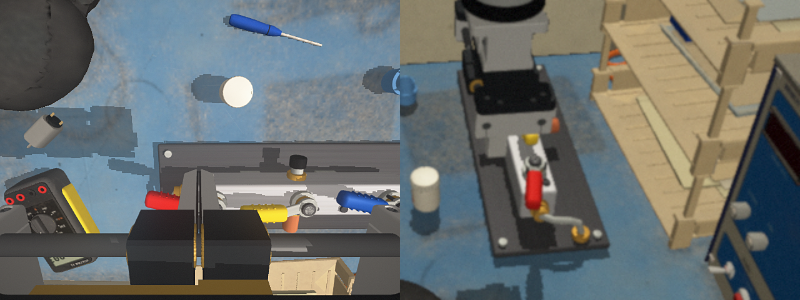

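The red lever doesn't seem to have turned. I'll check where the fingertip really is and where the lever is now.

Run:
```python
from h import *
o=bot.get_obs(); print(o["t"],o["position"],o["tcp_rot"],o["joint_positions"],o["grip_width"])
w=bot.read_camera("wrist");s=bot.read_camera("side");t=bot.read_camera("top")
Ti=np.linalg.inv(w["T_tool_cam"]); f=240/np.tan(np.radians(w["fovy"])/2)
def pw(X):
    # world -> tool (x=-X, y=Y, z=-Z)
    d=np.array(X)-o["position"]; p=Ti@np.r_[-d[0],d[1],-d[2],1]; return p[:2]/p[2]*f+[w["cx"],w["cy"]]
for n,X in (("tcp",o["position"]),("red axis",(540,84.7,80)),("red grip",(528,34.5,86)),("red shut",(488,84.7,86)),("yel axis",(539.7,184.7,80))):
    print(n,"wrist",np.round(pw(X)),"side",np.round(proj(s,X)),"top",np.round(proj(t,X)))
a=cv2.resize(w["color"][200:440,200:520],(400,300)); b=cv2.resize(t["color"][120:300,290:530],(400,300))
cv2.imwrite("pics/m3.png",np.hstack([a,b])[:,:,::-1])
```

```text
9.5 [490.57538086  66.66803162  74.60249621] [-3.09688556e-04  9.99999945e-01  4.72627876e-05  1.06180319e-04] [ 0.22973134  0.62506879 -0.62682055  2.02548491  0.58319978  0.67286121
  0.79386213] 0.808866177725693
tcp wrist [318. 265.] side [354. 303.] top [404. 221.]
red axis wrist [345. 337.] side [388. 289.] top [391. 187.]
red grip wrist [268. 325.] side [387. 312.] top [426. 194.]
red shut wrist [348. 268.] side [351. 288.] top [393. 222.]
yel axis wrist [494. 336.] side [375. 244.] top [322. 189.]
```

View pics/m3.png

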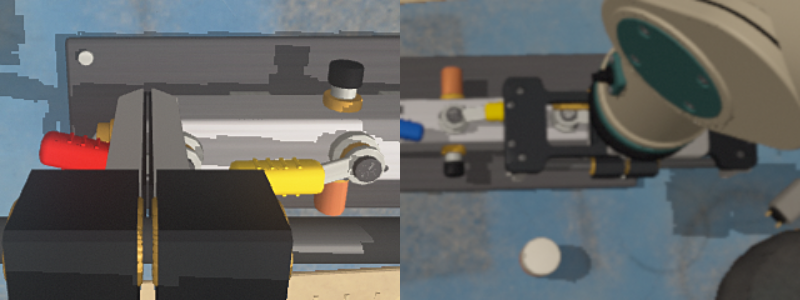

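Run:
```python
from h import *
o=bot.get_obs()
w=bot.read_camera("wrist");s=bot.read_camera("side");t=bot.read_camera("top")
Ti=np.linalg.inv(w["T_tool_cam"]); f=240/np.tan(np.radians(w["fovy"])/2); print("f",f)
for x in (-8,0,8):
  for z in (0,-5,-10,-20,-40): 
    p=Ti@np.r_[x,0,z,1]; print((x,z),np.round(p[:2]/p[2]*f+[w["cx"],w["cy"]]),end=" ")
  print()
p0=o["position"]
for h in (0,40,78,97,150,250): print(h,"side",np.round(proj(s,p0+[0,0,h])),"top",np.round(proj(t,p0+[0,0,h])))
A=cv2.resize(w["color"][230:350,250:390],(420,360),interpolation=cv2.INTER_CUBIC)
B=cv2.resize(s["color"][200:340,290:430],(360,360),interpolation=cv2.INTER_CUBIC)
cv2.circle(B,tuple(int(v) for v in (proj(s,p0)-[290,200])*360/140),4,(255,0,255),1)
cv2.imwrite("pics/m4.png",np.hstack([A,B])[:,:,::-1])
```

```text
f 351.9385391993773
(-8, 0) [318. 276.] (-8, -5) [318. 279.] (-8, -10) [318. 283.] (-8, -20) [318. 289.] (-8, -40) [318. 305.] 
(0, 0) [318. 265.] (0, -5) [318. 268.] (0, -10) [318. 271.] (0, -20) [318. 277.] (0, -40) [318. 292.] 
(8, 0) [318. 253.] (8, -5) [318. 256.] (8, -10) [318. 259.] (8, -20) [318. 264.] (8, -40) [318. 278.] 
0 side [354. 303.] top [404. 221.]
40 side [355. 282.] top [409. 216.]
78 side [357. 260.] top [413. 210.]
97 side [357. 248.] top [416. 207.]
150 side [359. 214.] top [424. 198.]
250 side [363. 138.] top [443. 176.]
```

View pics/m4.png

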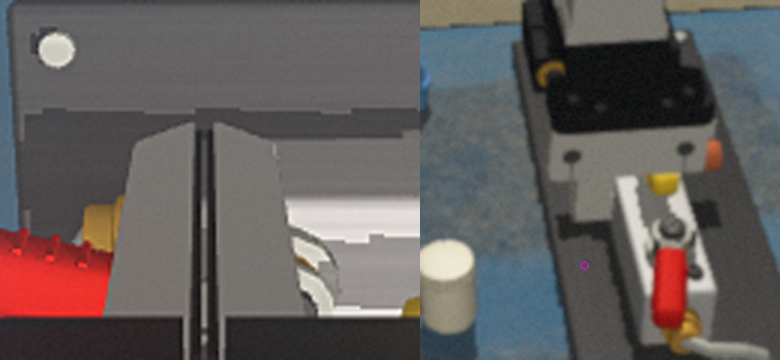

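The side view shows the finger ending about 30–40 mm above the nominal TCP (the circle): its tip was at z≈105–115, so it passed over the lever and moved nothing. I'll go back to the start point and come down 40 mm lower, watching the force.

Request:
{"op": "apply_moves", "data": {
  "plan": [0, 0, -0.02, 0, 1, -0.026, -0.014, 0, 0, 1, -0.026, -0.014, 0, 0, 1, -0.026, -0.014, 0, 0, 1, 0, 0, 0.015, 0, 1, 0, 0, 0.015, 0, 1, 0, 0, 0.015, 0, 1, 0, 0, 0.01, 0, 1, 0, 0, 0.005, 0, 1, 0, 0, 0, 0, 1, 0, 0, 0, 0, 1]
}}

```text
t: 10.9
position: [568.6, 25.1, 34.9]
tcp_rot: [-0.001, 1.0, 0.0, 0.0]
contact_force: [0.4, -0.0, 0.7]
grip_width: 0.3
grip_force: 0.0
```

Run:
```python
from h import *
o=bot.get_obs(); s=bot.read_camera("side"); p0=o["position"]; print(p0,o["contact_force"])
for h in (0,30,45): print(h,np.round(proj(s,p0+[0,0,h])), "near edge", np.round(proj(s,p0+[0,-12,h])))
B=cv2.resize(s["color"][200:350,340:490],(600,600),interpolation=cv2.INTER_CUBIC)
cv2.imwrite("pics/m5.png",B[:,:,::-1])
```

```text
[568.57905287  25.06491883  34.87607777] [ 0.38813163 -0.043893    0.74616709]
0 [415. 342.] near edge [417. 348.]
30 [417. 326.] near edge [419. 333.]
45 [418. 318.] near edge [421. 325.]
```

View pics/m5.png

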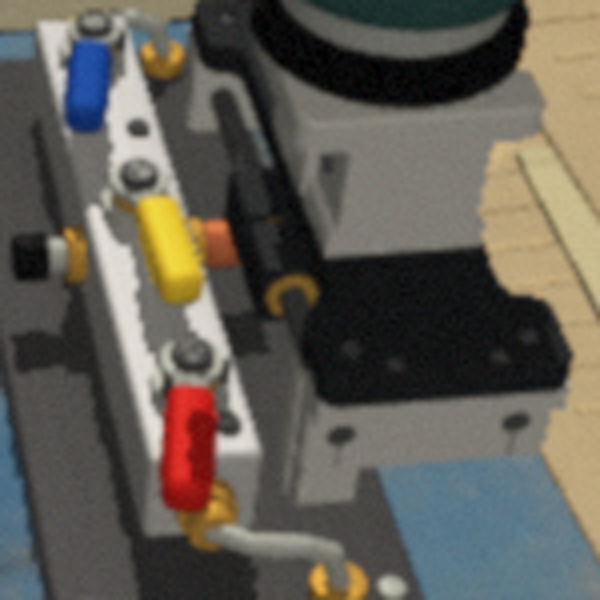

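Request:
{"op": "apply_moves", "data": {
  "plan": [0.007, 0.002, 0, 0, 1, 0.007, 0.002, 0, 0, 1, 0.007, 0.002, 0, 0, 1, 0.0042, 0.0002, 0, 0, 1, 0.0042, 0.0002, 0, 0, 1, 0.0042, 0.0002, 0, 0, 1]
}}

```text
t: 11.55
position: [536.2, 32.0, 35.1]
tcp_rot: [-0.0, 1.0, 0.001, 0.002]
contact_force: [4.7, 0.6, -0.1]
grip_width: 0.7
grip_force: 1.8
```

```bash
cat > chk.py <<'E'
from h import *
o=bot.get_obs(); p=o["position"]; print(o["t"],np.round(p,1),np.round(o["contact_force"],1))
w=bot.read_camera("wrist"); Ti=np.linalg.inv(w["T_tool_cam"]); f=240/np.tan(np.radians(w["fovy"])/2)
Tc=np.array(w["T_tool_cam"]); W=np.diag([-1.,1,-1])
h=cv2.cvtColor(w["color"],cv2.COLOR_RGB2HSV).astype(int); H,Sa,V=h[...,0],h[...,1],h[...,2]
for l,ax,m in (("supply_grip",(540,84.7),((H<6)|(H>175))&(Sa>190)),("outlet_grip",(539,284.7),(H>105)&(H<125)&(Sa>170)),("bleed_grip",(539.7,184.7),(H>22)&(H<35)&(Sa>170))):
    r=bot.trace(w,l)
    if not r: print(l,"none"); continue
    m=m&(V>60)&(cv2.dilate(r[0]["pixels"].astype(np.uint8),np.ones((9,9)))>0)
    if m.sum()<30: print(l,"few"); continue
    u=np.argwhere(m).mean(0)[::-1]
    d=W@(Tc[:3,:3]@np.r_[(u-[w["cx"],w["cy"]])/f,1]); c=p+W@Tc[:3,3]
    X=c+d*(88-c[2])/d[2]; v=X[:2]-ax
    print(l,m.sum(),np.round(X[:2],1),"r",np.round(np.hypot(*v),1),"dir from -x ccw",np.round(np.arctan2(-v[1],-v[0]),3))
E
python3 chk.py
```

```text
11.55 [536.2  32.   35.1] [ 4.7  0.6 -0.1]
supply_grip 1940 [517.7  45.6] r 45.1 dir from -x ccw 1.052
outlet_grip none
bleed_grip 277 [532.5 132.9] r 52.3 dir from -x ccw 1.433
```

Request:
{"op": "apply_moves", "data": {
  "plan": [0.0043, 0.0008, 0, 0, 1, 0.0043, 0.0008, 0, 0, 1, 0.0043, 0.0008, 0, 0, 1, 0.0043, 0.0008, 0, 0, 1, 0.0043, 0.0008, 0, 0, 1, 0.0036, 0.0028, 0, 0, 1, 0.0036, 0.0028, 0, 0, 1, 0.0036, 0.0028, 0, 0, 1, 0.0036, 0.0028, 0, 0, 1, 0.0025, 0.0042, 0, 0, 1, 0.0025, 0.0042, 0, 0, 1, 0.0025, 0.0042, 0, 0, 1, 0.0025, 0.0042, 0, 0, 1, 0, 0.0005, 0, 0, 1]
}}

```text
t: 13.15
position: [487.8, 64.1, 34.5]
tcp_rot: [-0.001, 1.0, -0.0, -0.001]
contact_force: [0.3, -2.3, 0.8]
grip_width: 0.5
grip_force: 1.1
```

```bash
python3 chk.py
```

```text
13.15 [487.8  64.1  34.5] [ 0.3 -2.3  0.8]
supply_grip 1921 [485.   85.7] r 55.0 dir from -x ccw -0.018
outlet_grip 40 [518.2 205.8] r 81.6 dir from -x ccw 1.313
bleed_grip 122 [527.7 137.7] r 48.5 dir from -x ccw 1.321
```

Nearly home. I'll press into the stop until the force rises.

Request:
{"op": "apply_moves", "data": {
  "plan": [0, 0.0015, 0, 0, 1, 0, 0.001, 0, 0, 1, 0, 0, 0, 0, 1]
}}

```text
t: 13.65
position: [488.1, 64.0, 34.4]
tcp_rot: [0.0, 1.0, -0.002, -0.001]
contact_force: [-0.6, -5.1, 2.8]
grip_width: 0.6
grip_force: 2.7
```

Request:
{"op": "apply_moves", "data": {
  "plan": [0, 0.002, 0, 0, 1, 0, 0.002, 0, 0, 1, 0, 0.002, 0, 0, 1, 0, 0, 0, 0, 1]
}}

```text
t: 14.05
position: [487.8, 63.9, 34.4]
tcp_rot: [0.002, 1.0, -0.006, -0.002]
contact_force: [-0.5, -16.2, 7.2]
grip_width: 0.5
grip_force: 7.9
```

Request:
{"op": "apply_moves", "data": {
  "plan": [0, -0.01, 0, 0, 1, 0, -0.01, 0, 0, 1, 0, -0.01, 0, 0, 1, 0, 0, -0.03, 0, 1, 0, 0, -0.03, 0, 1, -0.02, 0.03, 0, 0, 1, -0.02, 0.03, 0, 0, 1, -0.02, 0.03, 0, 0, 1, -0.02, 0.03, 0, 0, 1, 0, 0.03, 0, 0, 1, 0, 0.03, 0, 0, 1, 0, 0, 0, 0, 1]
}}

```text
t: 15.25
position: [567.6, 229.0, 94.9]
tcp_rot: [-0.004, 1.0, 0.003, -0.0]
contact_force: [0.1, 0.2, 1.0]
grip_width: 0.5
grip_force: 0.0
```

```bash
python3 chk.py; python3 fit.py | sed -n 4,6p
```

```text
15.25 [567.6 229.   94.9] [0.1 0.2 1. ]
supply_grip 2677 [486.6  84.9] r 53.4 dir from -x ccw -0.003
outlet_grip 718 [526.6 235.3] r 50.9 dir from -x ccw 1.324
bleed_grip 1823 [539.1 133.3] r 51.4 dir from -x ccw 1.559
outlet_grip [287. 196.] [361. 221.] [527.8 235.7  86.8] [-0.   0.2]
bleed_grip [357. 186.] [382. 262.] [541.1 134.3  85.8] [-0.   0.2]
supply_grip [393. 220.] [352. 288.] [489.8  85.   86.4] [0.  0.1]
```

Request:
{"op": "apply_moves", "data": {
  "plan": [0, -0.004, 0.02, 0, 1, 0, 0, 0.02, 0, 1, 0, 0, 0.02, 0, 1, 0, 0, 0, 0, 1, 0.007, 0.002, 0, 0, 1, 0.007, 0.002, 0, 0, 1, 0.007, 0.002, 0, 0, 1, 0.0042, 0.0002, 0, 0, 1, 0.0042, 0.0002, 0, 0, 1, 0.0042, 0.0002, 0, 0, 1, 0.0043, 0.0008, 0, 0, 1, 0.0043, 0.0008, 0, 0, 1, 0.0043, 0.0008, 0, 0, 1, 0.0043, 0.0008, 0, 0, 1, 0.0043, 0.0008, 0, 0, 1]
}}

```text
t: 17.35
position: [513.0, 228.4, 34.4]
tcp_rot: [-0.0, 1.0, -0.0, -0.0]
contact_force: [3.5, -0.1, 0.1]
grip_width: 0.7
grip_force: 1.3
```

Request:
{"op": "apply_moves", "data": {
  "plan": [0.0036, 0.0028, 0, 0, 1, 0.0036, 0.0028, 0, 0, 1, 0.0036, 0.0028, 0, 0, 1, 0.0036, 0.0028, 0, 0, 1, 0.0025, 0.0042, 0, 0, 1, 0.0025, 0.0042, 0, 0, 1, 0.0025, 0.0042, 0, 0, 1, 0.0025, 0.0042, 0, 0, 1, 0, 0.002, 0, 0, 1, 0, 0.002, 0, 0, 1, 0, 0.002, 0, 0, 1, 0, 0, 0, 0, 1]
}}

```text
t: 18.55
position: [488.2, 262.9, 34.3]
tcp_rot: [-0.001, 1.0, -0.0, -0.001]
contact_force: [-0.8, -1.7, 0.6]
grip_width: 0.6
grip_force: 0.9
```

```bash
python3 chk.py
```

```text
18.55 [488.2 262.9  34.3] [-0.8 -1.7  0.6]
supply_grip none
outlet_grip 2090 [484.  284.3] r 55.0 dir from -x ccw 0.008
bleed_grip 115 [528.2 139.2] r 46.9 dir from -x ccw 1.322
```

Request:
{"op": "apply_moves", "data": {
  "plan": [0, 0.002, 0, 0, 1, 0, 0.002, 0, 0, 1, 0, 0.002, 0, 0, 1, 0, 0.002, 0, 0, 1, 0, 0, 0, 0, 1]
}}

```text
t: 19.25
position: [488.9, 263.8, 34.4]
tcp_rot: [0.001, 1.0, -0.006, -0.001]
contact_force: [-2.2, -12.6, 8.6]
grip_width: 0.8
grip_force: 6.6
```

Request:
{"op": "apply_moves", "data": {
  "plan": [0, -0.012, 0, 0, 1, 0, -0.012, 0, 0, 1, 0, -0.012, 0, 0, 1, 0, 0, -0.03, 0, 1, 0, 0, -0.03, 0, 1, -0.003, -0.026, 0, 0, 1, -0.003, -0.026, 0, 0, 1, -0.003, -0.026, 0, 0, 1, -0.002, -0.026, 0, 0, 1, 0, 0, 0, 0, 1, 0, 0, 0, 0, 1]
}}

```text
t: 20.35
position: [500.7, 130.7, 94.8]
tcp_rot: [0.0, 1.0, 0.001, 0.0]
contact_force: [0.1, 0.5, 0.0]
grip_width: 0.6
grip_force: 0.0
```

```bash
python3 chk.py; python3 fit.py | sed -n 4,6p
```

```text
20.35 [500.7 130.7  94.8] [0.1 0.5 0. ]
supply_grip 64 [498.3  82.8] r 41.8 dir from -x ccw 0.046
outlet_grip 1585 [485.2 285.3] r 53.8 dir from -x ccw -0.011
bleed_grip 208 [538.2 154.4] r 30.3 dir from -x ccw 1.521
outlet_grip [253. 223.] [330. 205.] [486.1 284.6  87.3] [0.  1.9]Traceback (most recent call last):
  File "fit.py", line 15, in <module>
    ca,cb=seg(T,l),seg(S,l)
          ~~~^^^^^
  File "fit.py", line 12, in seg
    t=bot.trace(c,l)[0]["pixels"].astype(np.uint8); m=m&(cv2.dilate(t,np.ones((9,9)))>0)
      ~~~~~~~~~~~~~~^^^
IndexError: list index out of range
```

Request:
{"op": "apply_moves", "data": {
  "plan": [0, 0, 0.02, 0, 1, 0, 0, 0.02, 0, 1, 0, 0, 0.02, 0, 1, 0, 0, 0, 0, 1, -0.008, 0.001, 0, 0, 1, -0.008, 0.001, 0, 0, 1, -0.007, 0.001, 0, 0, 1, -0.0042, -0.0005, 0, 0, 1, -0.0042, -0.0005, 0, 0, 1, -0.0042, -0.0005, 0, 0, 1, -0.0042, -0.0005, 0, 0, 1, -0.0048, 0.0006, 0, 0, 1, -0.0048, 0.0006, 0, 0, 1, -0.0048, 0.0006, 0, 0, 1, -0.0048, 0.0006, 0, 0, 1]
}}

```text
t: 22.3
position: [559.8, 133.7, 34.5]
tcp_rot: [-0.0, 1.0, -0.0, -0.0]
contact_force: [-3.7, -0.6, -0.5]
grip_width: 0.8
grip_force: 1.5
```

Request:
{"op": "apply_moves", "data": {
  "plan": [-0.0045, 0.003, 0, 0, 1, -0.0045, 0.003, 0, 0, 1, -0.0045, 0.003, 0, 0, 1, -0.0045, 0.003, 0, 0, 1, -0.0029, 0.0047, 0, 0, 1, -0.0029, 0.0047, 0, 0, 1, -0.0029, 0.0047, 0, 0, 1, -0.0029, 0.0047, 0, 0, 1, 0, 0.002, 0, 0, 1, 0, 0.002, 0, 0, 1, 0, 0, 0, 0, 1]
}}

```text
t: 23.4
position: [589.1, 164.4, 34.5]
tcp_rot: [0.0, 1.0, -0.004, -0.0]
contact_force: [-2.6, -9.9, 4.1]
grip_width: 0.4
grip_force: 4.8
```

```bash
python3 chk.py
```

```text
23.4 [589.1 164.4  34.5] [-2.6 -9.9  4.1]
supply_grip 5345 [487.5  85. ] r 52.5 dir from -x ccw -0.006
outlet_grip 956 [486.2 275.3] r 53.6 dir from -x ccw 0.177
bleed_grip 2123 [584.  185.1] r 44.3 dir from -x ccw -3.133
```

Request:
{"op": "apply_moves", "data": {
  "plan": [0, 0.002, 0, 0, 1, 0, 0.001, 0, 0, 1, 0, 0, 0, 0, 1]
}}

```text
t: 23.9
position: [589.1, 164.3, 34.6]
tcp_rot: [0.001, 1.0, -0.006, -0.001]
contact_force: [-3.0, -12.9, 6.9]
grip_width: 0.6
grip_force: 7.0
```

Request:
{"op": "apply_moves", "data": {
  "plan": [0, -0.012, 0, 0, 1, 0, -0.012, 0, 0, 1, 0, -0.012, 0, 0, 1, 0, 0, -0.03, 0, 1, 0, 0, -0.03, 0, 1, 0, 0, -0.03, 0, 1, 0, 0, -0.03, 0, 1, 0, -0.035, 0, 0, 1, 0, -0.035, 0, 0, 1, 0, -0.035, 0, 0, 1, 0, -0.035, 0, 0, 1, 0, -0.035, 0, 0, 1, 0, -0.035, 0, 0, 1, 0, -0.035, 0, 0, 1, 0, -0.035, 0, 0, 1, 0, -0.035, 0, 0, 1, 0, -0.035, 0, 0, 1, 0, 0, 0, 0, 1, 0, 0, 0, 0, 1]
}}

```text
t: 25.8
position: [589.3, -214.5, 154.4]
tcp_rot: [0.001, 1.0, 0.001, 0.0]
contact_force: [0.5, 0.5, -0.2]
grip_width: 0.6
grip_force: 0.0
```

```bash
python3 fit.py | sed -n 4,12p
python3 - <<'E'
from h import *
t=bot.read_camera("top");s=bot.read_camera("side")
a=cv2.resize(t["color"][140:350,200:480],(400,300));b=cv2.resize(s["color"][180:390,200:480],(400,300))
cv2.imwrite("pics/end.png",np.hstack([a,b])[:,:,::-1])
E
```

```text
outlet_grip [253. 223.] [333. 205.] [488.7 284.8  86.6] [0.  0.2]
bleed_grip [321. 154.] [407. 238.] [589.9 185.2  87. ] [-0.   0.2]Traceback (most recent call last):
  File "fit.py", line 15, in <module>
    ca,cb=seg(T,l),seg(S,l)
                   ~~~^^^^^
  File "fit.py", line 12, in seg
    t=bot.trace(c,l)[0]["pixels"].astype(np.uint8); m=m&(cv2.dilate(t,np.ones((9,9)))>0)
      ~~~~~~~~~~~~~~^^^
IndexError: list index out of range
```

View pics/end.png

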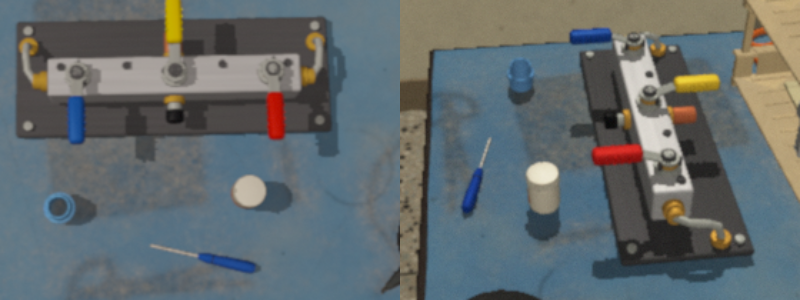

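The final picture shows the red (275,115) and blue (76,118) levers pointing at the robot and the yellow (174,25) pointing away. The cuff, pot and tool haven't moved and the arm is clear, so I'm handing in.

```bash
python3 -c "
from workcell import bot
print(bot.close_job())"
```

```text
the job is handed in; nothing more can be done
None
```

The job is handed in: the red supply valve was shut first, then the blue outlet, then the yellow bleed was opened, each pushed to its stop with the closed fingertips, and the cuff, pot and tool show unmoved in the last picture.

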